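# Find the loose levelling foot of an upturned bench scale

### The arm

A 7-joint arm with a two-finger parallel gripper is mounted at the origin on the work surface. World frame = base frame: x ahead of the robot, y to its left, z up, the work surface at z = 0. Lengths are in mm, angles in rad, forces in N, time in s.
With the tool pointing down it reaches from about 400 to 875 mm from the base axis. Payload 4.4 kg.
Tool frame: the origin (TCP) lies at the very end of the fingers, on their centre line; the grasp point (between the pads) lies 19 mm behind it; z points along the fingers, y is the line along which they close (so a half turn about z gives the same grasp; the last joint's range is limited). The gripper opens to 85 mm and grips with 20 to 120 N. Pads are 22 mm wide; open, the fingers measure 114 mm over their backs; the gripper's body (76 mm by 85 mm) begins 54 mm behind the grasp point. The pads swing forward as they close: fully open they stand 13 mm farther back than shut.
Start: joints at [-1.238, 0.628, 0.038, 1.517, -0.027, 0.996, -0.02], TCP at [252.381, 599.017, 231.313] pointing down, gripper open.
Joint ranges: [-3.06, 3.06], [-0.37, 2.12], [-1.25, 1.32], [0.18, 2.47], [-1.1, 4.24], [0.23, 1.98], [-2.94, 2.94]. Speed limits (rad/s): [2.57, 2.57, 3.14, 3.14, 3.14, 3.14, 3.14].

### API

Orientations are given as [roll, pitch, yaw] about the fixed x, y, z axes, in that order (R = Rz(yaw) Ry(pitch) Rx(roll)).
In Python, from cell import monitor, viewer, workorder gives the robot as it stands.
- The arm moves only by the tool arm_command, never from a script. Its argument "series" is one flat list of numbers, 5 for each row, row after row: the opening in per cent of the stroke, from 0 (shut) to 100 (fully open), then the shift along the tool's x, y, z in cm, then the turn about the tool's z in degrees. In form: [claw, x, y, z, roll, claw, x, y, z, roll, ...]. A call has exactly 5 rows; each row is the pose to reach, as a shift and turn from the pose commanded when the call began, along the tool's axes at that moment; what a row does not reach only later rows make up. A row lasts 1/12 s, in which the tool goes at most 41.7 mm and 7.16 degrees, less where a joint would pass 70% of its speed; a pose out of reach is approached as far as the arm can. A call with a gripper value outside its range is refused whole. The fingers move at their own pace and stop on an object; the grip force is fixed at half the most. Time passes only in rows, so rows that repeat a pose let the fingers close, or fill a call up. It gives the time, the measured TCP pose, the force, the opening and the grip force at its end, in the units of the state.
- monitor.read_state(): the state, without advancing time (a new reading comes with each control period).
- viewer.get_image(name): name is "side" or "top" or "wrist"; returns (picture, depth): 400x640x3 uint8, red, green, blue; 400x640 float32, mm along the optical axis (not along the pixel's ray), 0 where there is no reading.
- viewer.camera_model(name): a dict with "mtx" (3x3 intrinsics, pixels), "dist_coeffs" ([k1, k2, p1, p2, k3] as OpenCV has them; the pictures are not rectified), "R" (3x3) and "t" (3): a world point X has camera coordinates R X + t. Camera axes: x right, y down, z forward; pixel columns grow to the right and rows downward; lengths in mm; the calibration is good to about 2 mm. A picture is of the moment at which its call begins: read the wrist's pose just before it. camera_model takes no time and is no camera call; for the wrist camera it gives the pose at the moment of the call.
- workorder.finish_job(): hands the job in; it is judged then, once.
The state is a dict: "clock": time; "qpos": joint angles; "qd": joint speeds; "tau": joint torques, N m; "eef_pos": TCP position; "tool_rot": TCP orientation; "force": force on the tool from outside, world axes, zero at the start; "torque": the same for the moment, N m; "width": finger opening in mm; "gripper_force": force on a finger pad.
Only numpy, scipy, OpenCV 4.12 (cv2) and the standard library are available. Lean on these libraries where they do the work, as an engineer would, in place of code of your own. Each camera call takes 0.05 s, during which the arm holds its last target. There are 200 camera calls.

### The job

One of the four levelling feet of the upturned bench scale has worked loose. Try the feet by turning them gently clockwise, screw the loose one in until it just comes up firm, without shifting the tight ones or wrenching anything, and then stand the red marker upright in the middle of its sole. Leave everything else on the bench alone.

Things in the scene. Friction and masses are not known exactly. Their poses are not given: they have to be found in the camera images.
- scale: small bench scale lying upside down on a green mat, fixed in place. Origin: under its centre, on the table. Its frame, two grey rails along its x, is 222 by 184 mm; the rails' upper faces are 75 mm above the table and carry the four feet at x = +-90, y = +-75 mm. Its yaw varies.
- foot_1_top (a point): middle of the flat sole (facing up) of the near left levelling foot: an upright black round ribbed rubber foot, 40 mm across and 24 mm tall, from 19 to 43 mm above the rail; under it only a 12 mm stud and a 25 mm hexagonal lock nut, 8 mm thick, lying on the rail. A white paint stripe on the sole shows its turning. It turns on its fixed upright axis.
- foot_1 (a joint): turning of the near left foot in rad, about 0 at the start for all four, growing as it is screwed in, clockwise seen from above. Of all four: the loose one, any of them, turns against about 0.1 N m, up to 0.35 rad back, or clockwise about 0.6 rad (a tenth of a turn), where it comes up firm
- foot_2_top (a point): middle of the flat sole (facing up) of the near right levelling foot: an upright black round ribbed rubber foot, 40 mm across and 24 mm tall, from 19 to 43 mm above the rail; under it only a 12 mm stud and a 25 mm hexagonal lock nut, 8 mm thick, lying on the rail. A white paint stripe on the sole shows its turning. It turns on its fixed upright axis.
- foot_2 (a joint): turning of the near right foot in rad, about 0 at the start for all four, growing as it is screwed in, clockwise seen from above. Of all four: a tight one winds up springily, about 0.1 rad at 0.5 N m, springs back, and gives way for good at about 0.9 N m; so does the loose one once firm. The check is 0.3 to 0.6 N m
- foot_3_top (a point): middle of the flat sole (facing up) of the far left levelling foot: an upright black round ribbed rubber foot, 40 mm across and 24 mm tall, from 19 to 43 mm above the rail; under it only a 12 mm stud and a 25 mm hexagonal lock nut, 8 mm thick, lying on the rail. A white paint stripe on the sole shows its turning. It turns on its fixed upright axis.
- foot_3 (a joint): turning of the far left foot in rad, about 0 at the start for all four, growing as it is screwed in, clockwise seen from above. Of all four: the rubber grips well: 20 N of grip passes 0.4 to 0.55 N m before the fingers slip round the foot, a hard grip of 40 N or more enough to force it
- foot_4_top (a point): middle of the flat sole (facing up) of the far right levelling foot: an upright black round ribbed rubber foot, 40 mm across and 24 mm tall, from 19 to 43 mm above the rail; under it only a 12 mm stud and a 25 mm hexagonal lock nut, 8 mm thick, lying on the rail. A white paint stripe on the sole shows its turning. It turns on its fixed upright axis.
- foot_4 (a joint): turning of the far right foot in rad, about 0 at the start for all four, growing as it is screwed in, clockwise seen from above
- red_marker: red inspection marker, a loose upright pawn 34 mm tall, 40 g, standing on the table left of the scale: foot 27 mm across and 8 mm tall, neck 14 mm, head 22 mm across from 18 to 34 mm up (grip it there). Origin: middle of its underside; z up.
- green_marker: green marker of the same shape, for scales that pass; not needed. Origin: middle of its underside.
- weight_large: brass 500 g test weight, 38 mm across, 66 mm tall, standing left behind; bystander. Origin: middle of its underside.
- weight_small: brass 200 g test weight, 28 mm across, 47 mm tall, standing beside it; bystander. Origin: middle of its underside.
- wrench: steel spanner 170 mm long lying on the right; bystander
- screwdriver: screwdriver lying on the right; bystander
- spare_foot: spare levelling foot standing on its sole, stud up, 40 mm across, 63 mm tall, on the left; bystander. Origin: middle of its underside.

How it is judged (in metres and radians):
On the way:
1. the loose foot has been screwed in until firm, the others not shifted (((value of joint foot_1 between 0.5 and 0.8 rad and value of joint foot_2 between -0.12 and 0.12 rad and value of joint foot_3 between -0.12 and 0.12 rad and value of joint foot_4 between -0.12 and 0.12 rad) or (value of joint foot_2 between 0.5 and 0.8 rad and value of joint foot_1 between -0.12 and 0.12 rad and value of joint foot_3 between -0.12 and 0.12 rad and value of joint foot_4 between -0.12 and 0.12 rad) or (value of joint foot_3 between 0.5 and 0.8 rad and value of joint foot_1 between -0.12 and 0.12 rad and value of joint foot_2 between -0.12 and 0.12 rad and value of joint foot_4 between -0.12 and 0.12 rad) or (value of joint foot_4 between 0.5 and 0.8 rad and value of joint foot_1 between -0.12 and 0.12 rad and value of joint foot_2 between -0.12 and 0.12 rad and value of joint foot_3 between -0.12 and 0.12 rad))), for 0.2 s.
At the end, for the whole second after the job is handed in: The loose foot is screwed in clockwise until firm (0.5 to 0.8 rad from its start; firm at about 0.6), the three others are within 0.12 rad of where they were, and the red marker stands upright (within 0.1 rad), released and at rest on the sole of that foot, within 12 mm of its middle (((value of joint foot_1 between 0.5 and 0.8 rad and value of joint foot_2 between -0.12 and 0.12 rad and value of joint foot_3 between -0.12 and 0.12 rad and value of joint foot_4 between -0.12 and 0.12 rad and horizontal distance between red_marker and foot_1_top below 0.012 m and z of red_marker in the frame of foot_1_top between -0.003 and 0.004 m) or (value of joint foot_2 between 0.5 and 0.8 rad and value of joint foot_1 between -0.12 and 0.12 rad and value of joint foot_3 between -0.12 and 0.12 rad and value of joint foot_4 between -0.12 and 0.12 rad and horizontal distance between red_marker and foot_2_top below 0.012 m and z of red_marker in the frame of foot_2_top between -0.003 and 0.004 m) or (value of joint foot_3 between 0.5 and 0.8 rad and value of joint foot_1 between -0.12 and 0.12 rad and value of joint foot_2 between -0.12 and 0.12 rad and value of joint foot_4 between -0.12 and 0.12 rad and horizontal distance between red_marker and foot_3_top below 0.012 m and z of red_marker in the frame of foot_3_top between -0.003 and 0.004 m) or (value of joint foot_4 between 0.5 and 0.8 rad and value of joint foot_1 between -0.12 and 0.12 rad and value of joint foot_2 between -0.12 and 0.12 rad and value of joint foot_3 between -0.12 and 0.12 rad and horizontal distance between red_marker and foot_4_top below 0.012 m and z of red_marker in the frame of foot_4_top between -0.003 and 0.004 m)) and angle between red_marker's own z axis and vertical below 0.1 rad and linear speed of red_marker below 0.02 m/s); the robot touches nothing.
It fails at once if a bystander is shifted by more than 25 mm (distance of any of green_marker, weight_large, weight_small, wrench, screwdriver, spare_foot from where it was at the start of the episode above 0.025 m).
It fails at once if a foot is wrenched well past firm (value of joint any of foot_1, foot_2, foot_3, foot_4 above 0.85 rad).
It also fails if it takes over 72 s, if anything falls off the work surface, if the arm or the gripper's body presses on something with over 40 N, if the wrist force passes 120 N, or if a joint passes its speed limit or range.

## Working session

There is one attempt and no reset: what is moved stays moved. The work goes in short steps, Python scripts to look and compute and a tool call to move; the robot and the scene stay as the last step left them, time stands still between calls to the robot, and variables do not carry over. Pictures are saved under pics/ and viewed, at most 10 in all, crops included, and the job is handed in when it is done.

Besides the shell and the picture viewer there is one more tool, called after "Call:" as name(argument=value, ...) on one line, values as JSON. arm_command: Moves the arm, as the interface text tells. Its arguments: {"type":"object","properties":{"series":{"type":"array","items":{"type":"number"}}},"required":["series"]}

```bash
mkdir -p pics
cat > h.py <<'E'
import numpy as np, cv2
from cell import monitor, viewer, workorder
def grab(n,f=None):
    m=viewer.camera_model(n); p,d=viewer.get_image(n)
    np.savez(''+n+'.npz',p=p,d=d,K=m['mtx'],D=m['dist_coeffs'],R=m['R'],t=m['t'])
    if f: cv2.imwrite('pics/'+f,cv2.cvtColor(p,cv2.COLOR_RGB2BGR))
    return p,d,m
def load(n): return np.load(''+n+'.npz')
def atz(s,uv,z):
    "pixel -> world at height z"
    uv=np.array(uv,float).reshape(-1,1,2)
    r=cv2.undistortPoints(uv,s['K'],np.array(s['D'],float)).reshape(-1,2)
    r=np.c_[r,np.ones(len(r))]@s['R']; c=-np.array(s['R']).T@np.array(s['t']).ravel()
    return c+r*((z-c[2])/r[:,2])[:,None]
E
python3 - <<'E'
from h import *
s=monitor.read_state();print(s)
grab('top','top.png');grab('side','side.png')
E
```

```text
{'clock': 0.0, 'qpos': array([-1.23778706,  0.62934884,  0.03841585,  1.51834802, -0.02700403,
        0.99627338, -0.02001585]), 'qd': array([ 4.17370272e-04,  5.91341976e-04,  5.44942658e-04,  1.02200689e-04,
        2.15290698e-05,  5.93889332e-04, -1.17040059e-03]), 'tau': array([-6.59379657e-04, -5.63403726e+01,  1.22599650e+00, -1.93453145e+01,
        1.09348178e-02,  1.05420436e-02, -6.44232827e-06]), 'eef_pos': array([252.13099476, 598.44991849, 230.39322043]), 'tool_rot': array([-3.13973213e+00,  5.45622046e-06,  2.74278691e+00]), 'force': array([0.50509058, 0.37842506, 1.31986617]), 'torque': array([-0.02366298,  0.00238787,  0.01592838]), 'gripper_force': 0.0, 'width': 85.53505676934635}
```

View pics/top.png

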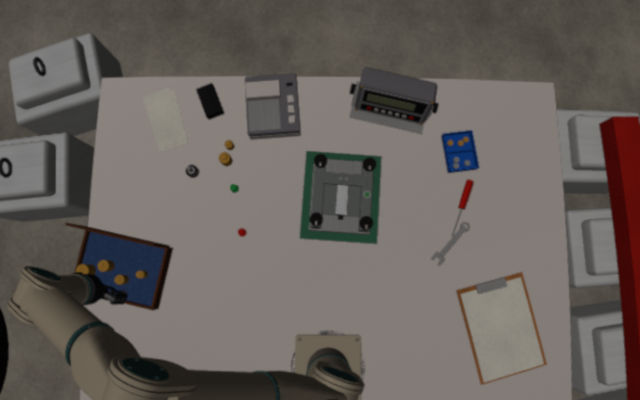

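View pics/side.png

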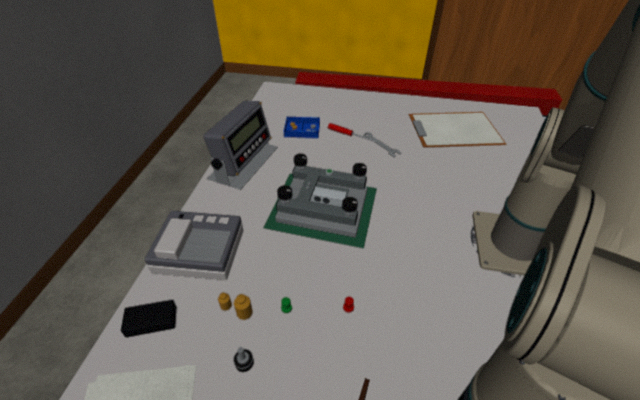

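The top view shows the feet at about (320,161), (369,164), (316,220) and (365,223), and the red marker at (242,232). The side view confirms the layout.

Run:
```python
from h import *
s=load('top');p,d=s['p'].astype(int),s['d']
v,u=np.mgrid[:400,:640];uv=np.c_[u.ravel(),v.ravel()].astype(float)
r=cv2.undistortPoints(uv.reshape(-1,1,2),s['K'],s['D']).reshape(-1,2)
P=((np.c_[r,np.ones(len(r))]*d.ravel()[:,None])-s['t'].ravel())@s['R'];P=P.reshape(400,640,3)
for n,(a,b) in dict(f3=(320,161),f4=(369,164),f1=(316,220),f2=(365,223)).items():
    w=np.hypot(u-a,v-b)<13
    m=w&(P[...,2]>108)&(P[...,2]<130)
    q=P[m];c,rad=cv2.minEnclosingCircle(np.c_[u[m],v[m]].astype(np.float32))
    uvc=[u[m].mean(),v[m].mean()]
    print(n,m.sum(),q.mean(0).round(1),atz(s,[uvc],118).round(1),rad)
for n,(a,b) in dict(red=(242,232),green=(235,188),w=(225,159),w2=(229,145),sp=(192,171)).items():
    m=(np.hypot(u-a,v-b)<9)&(P[...,2]>20)
    print(n,m.sum(),P[m].mean(0).round(1),P[m][:,2].max())
print(-s['R'].T@s['t'])
```

```text
f3 145 [634.8  29.5 116.8] [[634.5  29.5 118. ]] 6.9266157150268555
f4 143 [ 626.  -120.2  117. ] [[ 625.7 -120.1  118. ]] 6.812593460083008
f1 147 [456.2  40.9 116.9] [[456.1  40.9 118. ]] 6.8159871101379395
f2 148 [ 446.6 -108.7  117. ] [[ 446.5 -108.6  118. ]] 6.9658684730529785
red 41 [418.3 272.5  67.1] 1463.1006623636656
green 40 [551.6 294.2 103.6] 1463.1006623636656
w 134 [650.2 331.2  70.4] 1463.1006623636656
w2 73 [703.1 328.6  36.8] 51.58276861963229
sp 116 [620.  446.4  31.9] 67.59479186721764
[ 319.28747784   43.42801128 1463.10066236]
```

Call:
arm_command(series=[100, -2.6, -2.8, 0, 7, 100, -5.2, -5.6, 0, 14, 100, -7.8, -8.4, 0, 21, 100, -10.4, -11.2, 0, 28, 100, -13, -14, 0, 35])

```text
clock: 0.52
eef_pos: [317.9, 417.5, 231.0]
tool_rot: [-3.141, 0.0, 2.126]
force: [0.6, 0.2, 0.5]
width: 85.9
gripper_force: 0.0
```

```bash
cat >> h.py <<'E'
from scipy.spatial.transform import Rotation as Ro
def goto(x,y,z,yaw):
    "print needed shift in tool axes (cm) and turn (deg) from measured pose"
    s=monitor.read_state(); A=Ro.from_euler('xyz',s['tool_rot']).as_matrix()
    dy=np.degrees((s['tool_rot'][2]-yaw+np.pi)%(2*np.pi)-np.pi)
    print('t',s['clock'].__round__(2),'pos',s['eef_pos'].round(1),'rpy',s['tool_rot'].round(3),'w',round(s['width'],1),'F',s['force'].round(1),'T',s['torque'].round(3))
    print('shift cm',(A.T@(np.array([x,y,z])-s['eef_pos'])/10).round(2),'turn',dy.round(2))
E
python3 - <<'E'
from h import *
goto(456,41,200,np.pi/2)
E
```

```text
t 0.52 pos [317.9 417.5 231. ] rpy [-3.141  0.     2.126] w 85.9 F [0.6 0.2 0.5] T [-0.051 -0.055  0.014]
shift cm [-39.27  -8.12   3.12] turn 31.82
```

Call:
arm_command(series=[100, -3.9, -0.8, 0.3, 6.4, 100, -7.8, -1.6, 0.6, 12.8, 100, -11.8, -2.4, 1, 19.2, 100, -15.7, -3.2, 1.3, 25.6, 100, -19.6, -4, 1.6, 31.9])

```text
clock: 0.93
eef_pos: [388.3, 230.4, 215.1]
tool_rot: [-3.141, 0.0, 1.57]
force: [1.1, -0.6, -0.4]
width: 85.6
gripper_force: 0.0
```

Call:
arm_command(series=[100, -4.1, 1.5, 0.3, 0, 100, -8.1, 3, 0.6, 0, 100, -12.1, 4.5, 0.9, 0, 100, -16, 6, 1.2, 0, 100, -18.8, 6.9, 1.5, 0])

```text
clock: 1.35
eef_pos: [458.9, 41.6, 200.2]
tool_rot: [3.141, 0.001, 1.573]
force: [0.1, 0.8, 0.9]
width: 85.5
gripper_force: 0.0
```

Run:
```python
from h import *
grab('wrist','w1.png')
goto(456,41,200,np.pi/2)
s=load('wrist');print(s['R'].round(3),s['t'],(-s['R'].T@s['t']).round(1))
```

```text
t 1.4 pos [460.8  34.1 200.3] rpy [3.138 0.006 1.564] w 85.6 F [ 2.4 -5.9  0.2] T [-0.39  -0.134 -0.016]
shift cm [ 0.69 -0.48  0.02] turn -0.37
[[ 1.     0.003 -0.   ]
 [ 0.002 -0.962  0.273]
 [ 0.001 -0.273 -0.962]] [-458.15628572   12.0193796   359.37854894] [457.9 110.9 342.4]
```

View pics/w1.png

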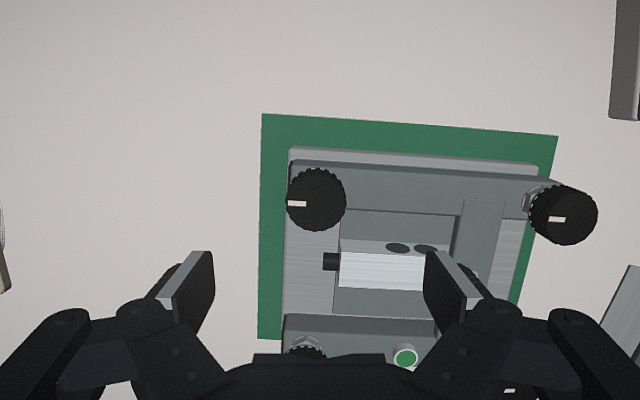

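The wrist view has foot 1 at (316,200), foot 3 at (563,215) and foot 2 at (305,345). World x points right and y points up. The arm was still settling in this frame, so I'll measure again.

```bash
cat >> h.py <<'E'
def cloud(s):
    d=s['d'];v,u=np.mgrid[:400,:640];uv=np.c_[u.ravel(),v.ravel()].astype(float)
    r=cv2.undistortPoints(uv.reshape(-1,1,2),s['K'],s['D']).reshape(-1,2)
    return (((np.c_[r,np.ones(len(r))]*d.ravel()[:,None])-s['t'].ravel())@s['R']).reshape(400,640,3)
def feet(s,refs):
    P=cloud(s)
    for n,(x,y) in refs.items():
        m=(np.hypot(P[...,0]-x,P[...,1]-y)<26)&(abs(P[...,2]-118)<6)
        q=P[m]
        if len(q)>200:
            c,r=cv2.minEnclosingCircle(q[:,:2].astype(np.float32)); print(n,len(q),'mean',q.mean(0).round(1),'circ',np.round(c,1),round(r,1))
F=dict(f1=(456,41),f2=(446.5,-108.6),f3=(634.6,29.5),f4=(625.8,-120.1))
E
python3 - <<'E'
from h import *
viewer.get_image('top');viewer.get_image('top');viewer.get_image('top')
grab('wrist')
goto(456,41,200,np.pi/2)
s=load('wrist');feet(s,F)
E
```

```text
t 1.6 pos [457.6  45.1 200. ] rpy [-3.141e+00 -1.000e-03  1.575e+00] w 85.1 F [-0.   0.9 -0.1] T [ 0.039  0.016 -0.031]
shift cm [-0.41 -0.16  0.  ] turn 0.24
f1 2783 mean [455.8  42.2 117.4] circ [455.8  40.7] 20.9
f3 2450 mean [633.   30.7 117. ] circ [634.9  29.5] 21.0
f4 519 mean [ 622.2 -119.5  117.6] circ [ 625.3 -119.7] 18.3
```

Call:
arm_command(series=[100, 0, 0, 1, 0, 100, 0, 0, 3, 0, 100, 0, 0, 5, 0, 100, 0, 0, 5, 0, 100, 0, 0, 5, 0])

```text
clock: 2.02
eef_pos: [457.0, 46.1, 149.9]
tool_rot: [-3.139, -0.0, 1.578]
force: [0.5, 0.3, 0.2]
width: 85.5
gripper_force: 0.0
```

Run:
```python
from h import *
viewer.get_image('top');goto(456,41,87,np.pi/2)
```

```text
t 2.07 pos [457.9  45.8 150.6] rpy [-3.141 -0.     1.577] w 85.4 F [-0.7  0.4  0.1] T [ 0.026  0.006 -0.04 ]
shift cm [-0.48 -0.19  6.36] turn 0.37
```

Call:
arm_command(series=[100, -0.5, -0.2, 1, 0.4, 100, -0.5, -0.2, 3, 0.4, 90, -0.5, -0.2, 5, 0.4, 70, -0.5, -0.2, 6.4, 0.4, 56, -0.5, -0.2, 6.4, 0.4])

```text
clock: 2.48
eef_pos: [455.4, 40.2, 85.5]
tool_rot: [-3.14, -0.0, 1.569]
force: [0.2, 0.3, 0.5]
width: 54.5
gripper_force: 0.0
```

Call:
arm_command(series=[53, 0, 0, 0, 0, 52, 0, 0, 0, 0, 51, 0, 0, 0, 0, 51, 0, 0, 0, 0, 51, 0, 0, 0, 0])

```text
clock: 2.9
eef_pos: [456.6, 39.7, 87.0]
tool_rot: [3.14, -0.0, 1.568]
force: [-0.2, -0.2, -0.6]
width: 43.6
gripper_force: 0.0
```

Run:
```python
from h import *
grab('wrist','w2.png');goto(456,41,87,np.pi/2)
```

```text
t 2.95 pos [456.4  39.7  86.9] rpy [ 3.141 -0.     1.568] w 43.6 F [ 0.3 -0.4  0.7] T [-0.039  0.    -0.016]
shift cm [ 0.13 -0.04 -0.01] turn -0.15
```

View pics/w2.png

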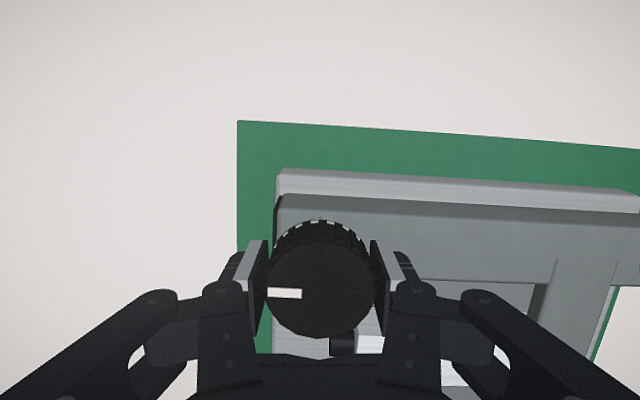

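The foot sits centred between the pads, with its sole at (321,285) and its stripe at (285,293). Now I'll close gently.

Call:
arm_command(series=[48, 0.1, 0, 0, 0, 47, 0.1, 0, 0, 0, 46, 0.1, 0, 0, 0, 46, 0.1, 0, 0, 0, 46, 0.1, 0, 0, 0])

```text
clock: 3.37
eef_pos: [456.9, 40.6, 86.6]
tool_rot: [3.14, -0.0, 1.568]
force: [1.7, -0.2, 5.0]
width: 39.8
gripper_force: 13.7
```

Run:
```python
from h import *
goto(456,41,87,np.pi/2);print(monitor.read_state()['gripper_force'])
```

```text
t 3.37 pos [456.9  40.6  86.6] rpy [ 3.14  -0.     1.568] w 39.8 F [ 1.7 -0.2  5. ] T [ 0.028 -0.345 -0.004]
shift cm [ 0.04 -0.09 -0.04] turn -0.15
13.689090013504028
```

Call:
arm_command(series=[46, 0, 0, 0, 1.5, 46, 0, 0, 0, 3, 46, 0, 0, 0, 4.5, 46, 0, 0, 0, 4.5, 46, 0, 0, 0, 4.5])

```text
clock: 3.78
eef_pos: [457.0, 40.8, 86.6]
tool_rot: [3.14, -0.0, 1.49]
force: [1.6, 0.7, 4.4]
width: 39.7
gripper_force: 13.8
```

Run:
```python
from h import *
goto(456,41,87,np.pi/2);print(monitor.read_state()['gripper_force'])
viewer.get_image('top');goto(456,41,87,np.pi/2);print(monitor.read_state()['gripper_force'])
```

```text
t 3.78 pos [457.   40.8  86.6] rpy [ 3.14 -0.    1.49] w 39.7 F [1.6 0.7 4.4] T [ 0.047 -0.352  0.266]
shift cm [ 0.01 -0.1  -0.04] turn -4.63
13.761546313762665
t 3.83 pos [457.   40.8  86.6] rpy [ 3.14 -0.    1.49] w 39.5 F [1.4 0.3 4.4] T [ 0.046 -0.39   0.204]
shift cm [ 0.01 -0.1  -0.04] turn -4.62
13.761891424655914
```

Call:
arm_command(series=[45, 0, 0, 0, 0.7, 45, 0, 0, 0, 1.5, 45, 0, 0, 0, 1.5, 45, 0, 0, 0, 1.5, 45, 0, 0, 0, 1.5])

```text
clock: 4.25
eef_pos: [457.0, 40.9, 86.7]
tool_rot: [3.14, -0.0, 1.465]
force: [1.6, 0.9, 6.8]
width: 39.1
gripper_force: 33.1
```

Run:
```python
from h import *
goto(456,41,87,np.pi/2);print(monitor.read_state()['gripper_force'])
```

```text
t 4.25 pos [457.   40.9  86.7] rpy [ 3.14  -0.     1.465] w 39.1 F [1.6 0.9 6.8] T [ 0.067 -0.311  0.509]
shift cm [ 0.   -0.1  -0.03] turn -6.06
33.133397698402405
```

Foot 1 is tight: 0.5 N m at 6°. I'll unwind it, release and lift.

Call:
arm_command(series=[45, 0, 0, 0, -3, 45, 0, 0, 0, -6, 55, 0, 0, 0, -6, 70, 0, 0, 0, -6, 80, 0, 0, 0, -6])

```text
clock: 4.67
eef_pos: [455.1, 40.6, 85.9]
tool_rot: [-3.14, 0.0, 1.567]
force: [0.0, -0.0, -0.5]
width: 68.0
gripper_force: 0.0
```

Call:
arm_command(series=[80, 0, 0, -0.5, 0, 80, 0, 0, -2.5, 0, 80, 0, 0, -5, 0, 80, 0, 0, -6, 0, 80, 0, 0, -6, 0])

```text
clock: 5.08
eef_pos: [457.3, 40.7, 148.3]
tool_rot: [3.138, -0.001, 1.568]
force: [-0.2, 0.2, 1.6]
width: 68.6
gripper_force: 0.0
```

Call:
arm_command(series=[80, -2.5, -0.2, 0, 0, 80, -6.5, -0.5, 0, 0, 80, -10.5, -0.8, 0, 0, 80, -13.5, -1, 0, 0, 80, -14.9, -1, 0, 0])

```text
clock: 5.5
eef_pos: [444.2, -112.8, 145.8]
tool_rot: [-3.14, 0.002, 1.562]
force: [-0.2, 0.0, 0.9]
width: 68.5
gripper_force: 0.0
```

Call:
arm_command(series=[80, 0, 0, 0, 0, 80, 0, 0, 0, 0, 80, 0, 0, 0, 0, 80, 0, 0, 0, 0, 80, 0, 0, 0, 0])

```text
clock: 5.92
eef_pos: [445.7, -106.9, 146.1]
tool_rot: [-3.141, -0.001, 1.571]
force: [-0.6, 0.3, 0.3]
width: 68.3
gripper_force: 0.0
```

Run:
```python
from h import *
grab('wrist');goto(446.5,-108.6,87,np.pi/2)
feet(load('wrist'),F)
```

```text
t 5.97 pos [ 445.7 -107.1  146.1] rpy [-3.141e+00 -1.000e-03  1.570e+00] w 67.9 F [-0.   0.8  0.7] T [ 0.003 -0.048 -0.006]
shift cm [-0.15  0.08  5.91] turn -0.02
f2 4521 mean [ 446.3 -107.2  117.4] circ [ 446.4 -108.7] 20.9
f4 2053 mean [ 615.6 -120.3  116.7] circ [ 623.9 -120.2] 20.4
```

Call:
arm_command(series=[80, -0.2, 0.1, 1, 0, 80, -0.2, 0.1, 3, 0, 75, -0.2, 0.1, 5, 0, 65, -0.2, 0.1, 5.9, 0, 56, -0.2, 0.1, 5.9, 0])

```text
clock: 6.38
eef_pos: [445.2, -109.9, 85.3]
tool_rot: [-3.137, -0.001, 1.568]
force: [-0.3, -0.5, 0.4]
width: 48.2
gripper_force: 0.0
```

Call:
arm_command(series=[50, 0, 0, 0, 0, 47, 0, 0, 0, 0, 46, 0, 0, 0, 0, 45.5, 0, 0, 0, 0, 45.5, 0, 0, 0, 0])

```text
clock: 6.8
eef_pos: [447.4, -110.6, 87.9]
tool_rot: [3.14, 0.0, 1.568]
force: [1.6, 0.4, 0.3]
width: 39.2
gripper_force: 22.9
```

Run:
```python
from h import *
goto(446.5,-108.6,87,np.pi/2);print(monitor.read_state()['gripper_force'])
```

```text
t 6.8 pos [ 447.4 -110.6   87.9] rpy [3.14  0.    1.568] w 39.2 F [1.6 0.4 0.3] T [-0.064 -0.164  0.047]
shift cm [ 0.2  -0.09  0.09] turn -0.15
22.91473299264908
```

Call:
arm_command(series=[45.5, 0, 0, 0, 1.5, 45.5, 0, 0, 0, 3, 45.5, 0, 0, 0, 4.5, 45.5, 0, 0, 0, 5, 45.5, 0, 0, 0, 5])

```text
clock: 7.22
eef_pos: [447.3, -110.6, 87.9]
tool_rot: [3.14, 0.0, 1.479]
force: [0.0, -0.1, 5.9]
width: 39.2
gripper_force: 23.5
```

Run:
```python
from h import *
goto(446.5,-108.6,87,np.pi/2);print(monitor.read_state()['gripper_force'])
```

```text
t 7.22 pos [ 447.3 -110.6   87.9] rpy [3.14  0.    1.479] w 39.2 F [ 0.  -0.1  5.9] T [-0.069 -0.116  0.025]
shift cm [ 0.19 -0.1   0.09] turn -5.27
23.46062421798706
```

Foot 2 turned 5° with almost no torque, so it's the loose one. I'll keep screwing it in and watch the torque.

Call:
arm_command(series=[45.5, 0, 0, 0, 4, 45.5, 0, 0, 0, 8, 45.5, 0, 0, 0, 12, 45.5, 0, 0, 0, 16, 45.5, 0, 0, 0, 18])

```text
clock: 7.63
eef_pos: [446.9, -110.5, 87.9]
tool_rot: [3.141, -0.0, 1.162]
force: [-1.1, -0.6, 7.5]
width: 39.4
gripper_force: 23.6
```

Run:
```python
from h import *
goto(446.5,-108.6,87,np.pi/2);print(monitor.read_state()['gripper_force'])
```

```text
t 7.63 pos [ 446.9 -110.5   87.9] rpy [ 3.141 -0.     1.162] w 39.4 F [-1.1 -0.6  7.5] T [-0.042  0.069  0.15 ]
shift cm [ 0.16 -0.11  0.09] turn -23.42
23.555934727191925
```

Call:
arm_command(series=[45.5, 0, 0, 0, 2, 45.5, 0, 0, 0, 4, 45.5, 0, 0, 0, 6, 45.5, 0, 0, 0, 7, 45.5, 0, 0, 0, 7])

```text
clock: 8.05
eef_pos: [446.7, -110.4, 87.8]
tool_rot: [3.141, -0.0, 1.042]
force: [-1.5, 0.1, 8.0]
width: 39.1
gripper_force: 23.6
```

Run:
```python
from h import *
goto(446.5,-108.6,87,np.pi/2);grab('wrist','w3.png')
```

```text
t 8.05 pos [ 446.7 -110.4   87.8] rpy [ 3.141 -0.     1.042] w 39.1 F [-1.5  0.1  8. ] T [ 0.031  0.083 -0.085]
shift cm [ 0.14 -0.11  0.08] turn -30.29
```

View pics/w3.png

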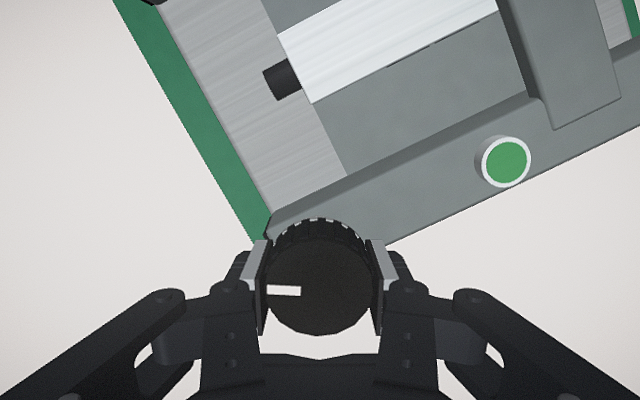

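The stripe at (285,291) has turned with the fingers, about 30° so far. I'll go on in small steps until it's firm.

Call:
arm_command(series=[45.5, 0, 0, 0, 1, 45.5, 0, 0, 0, 2, 45.5, 0, 0, 0, 3, 45.5, 0, 0, 0, 4, 45.5, 0, 0, 0, 4])

```text
clock: 8.52
eef_pos: [446.7, -110.3, 87.8]
tool_rot: [3.141, -0.0, 0.973]
force: [-1.6, 0.4, 8.3]
width: 39.2
gripper_force: 23.6
```

Run:
```python
from h import *
goto(446.5,-108.6,87,np.pi/2);print(monitor.read_state()['gripper_force'])
```

```text
t 8.52 pos [ 446.7 -110.3   87.8] rpy [ 3.141 -0.     0.973] w 39.2 F [-1.6  0.4  8.3] T [0.031 0.084 0.115]
shift cm [ 0.13 -0.11  0.08] turn -34.26
23.584303557872772
```

Call:
arm_command(series=[45.5, 0, 0, 0, 0.5, 45.5, 0, 0, 0, 1, 45.5, 0, 0, 0, 1.5, 45.5, 0, 0, 0, 2, 45.5, 0, 0, 0, 2])

```text
clock: 8.93
eef_pos: [446.7, -110.3, 87.8]
tool_rot: [3.141, -0.0, 0.939]
force: [-0.7, 0.9, 8.1]
width: 39.1
gripper_force: 23.6
```

Run:
```python
from h import *
goto(446.5,-108.6,87,np.pi/2);print(monitor.read_state()['gripper_force'])
```

```text
t 8.93 pos [ 446.7 -110.3   87.8] rpy [ 3.141 -0.     0.939] w 39.1 F [-0.7  0.9  8.1] T [0.035 0.17  0.26 ]
shift cm [ 0.13 -0.11  0.08] turn -36.21
23.58931928873062
```

Torque is rising to 0.26 N m at 36°. One more small step should bring it firm.

Call:
arm_command(series=[45.5, 0, 0, 0, 0.5, 45.5, 0, 0, 0, 1, 45.5, 0, 0, 0, 1.5, 45.5, 0, 0, 0, 2, 45.5, 0, 0, 0, 2])

```text
clock: 9.35
eef_pos: [446.7, -110.2, 87.8]
tool_rot: [3.142, -0.0, 0.905]
force: [-1.7, 0.3, 8.2]
width: 39.9
gripper_force: 23.6
```

Run:
```python
from h import *
goto(446.5,-108.6,87,np.pi/2);print(monitor.read_state()['gripper_force'])
```

```text
t 9.35 pos [ 446.7 -110.2   87.8] rpy [ 3.142 -0.     0.905] w 39.9 F [-1.7  0.3  8.2] T [0.021 0.151 0.493]
shift cm [ 0.11 -0.11  0.08] turn -38.15
23.596030175685883
```

Firm at 0.49 N m. Unwind slightly, release and lift.

Call:
arm_command(series=[45.5, 0, 0, 0, -1.5, 45.5, 0, 0, 0, -3, 55, 0, 0, 0, -3, 70, 0, 0, 0, -3, 80, 0, 0, 0, -3])

```text
clock: 9.77
eef_pos: [446.4, -110.2, 87.2]
tool_rot: [-3.141, 0.0, 0.956]
force: [0.2, 0.3, 0.4]
width: 68.0
gripper_force: 0.0
```

Call:
arm_command(series=[80, 0, 0, -0.5, 0, 80, 0, 0, -2.5, 0, 80, 0, 0, -5, -4, 80, 0, 0, -7.5, -10, 80, 0, 0, -9, -16])

```text
clock: 10.18
eef_pos: [447.1, -110.8, 179.4]
tool_rot: [3.14, 0.001, 1.241]
force: [0.7, 0.2, -0.3]
width: 68.3
gripper_force: 0.0
```

Call:
arm_command(series=[80, 0, 0, 0, -6, 80, 0, 0, 0, -12, 80, 0, 0, 0, -18, 80, 0, 0, 0, -19, 80, 0, 0, 0, -19])

```text
clock: 10.6
eef_pos: [446.5, -110.4, 177.5]
tool_rot: [-3.142, -0.0, 1.566]
force: [0.2, 0.2, 0.1]
width: 68.4
gripper_force: 0.0
```

Run:
```python
from h import *
grab('wrist','w4.png')
s=load('top');p=s['p'].astype(int);m=(p[...,0]>120)&(p[...,1]<60)&(p[...,2]<60);m[:,:200]=0;m[:,300:]=0
v,u=np.nonzero(m);print(len(u),u.mean(),v.mean());r=atz(s,[[u.mean(),v.mean()]],30)[0];print(r)
goto(r[0],r[1],180,np.pi/2)
```

```text
0 nan nan
[nan nan nan]
t 10.65 pos [ 446.5 -110.5  177.3] rpy [-3.141 -0.     1.565] w 68.0 F [0.1 0.3 0.4] T [-0.057  0.021 -0.019]
shift cm [nan nan nan] turn -0.33<stdin>:4: RuntimeWarning: Mean of empty slice.
  ret = ret.dtype.type(ret / rcount)
```

View pics/w4.png

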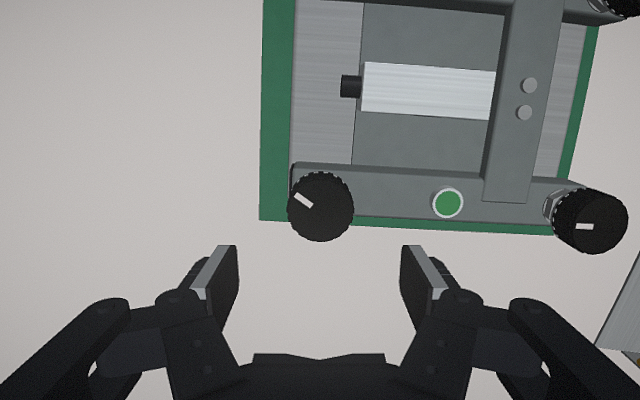

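Foot 2's stripe now runs from (294,195) to (313,207), which is about 35°. Foot 4's stripe is still level. Next is the red marker.

Run:
```python
from h import *
w=load('wrist');g=w['p'].astype(int).min(2)
for n,(a,b,c,d) in dict(f2=(285,180,330,225),f4=(560,210,615,240)).items():
    v,u=np.nonzero(g[b:d,a:c]>150);q=atz(w,np.c_[u+a,v+b],118)[:,:2]
    e=np.linalg.eigh(np.cov(q.T))[1][:,1];print(n,len(u),np.degrees(np.arctan(e[1]/e[0])))
feet(w,F)
s=load('top');p=s['p'].astype(int);m=(p[...,0]>p[...,1]+60)&(p[...,0]>p[...,2]+60);m[:,:225]=0;m[:,260:]=0;m[:220]=0;m[245:]=0
v,u=np.nonzero(m);print(len(u),u.mean(),v.mean());r=atz(s,[[u.mean(),v.mean()]],30)[0];print(r)
goto(r[0],r[1],180,np.pi/2)
```

```text
f2 126 58.94598624200823
f4 84 -2.760880162045771
f2 3410 mean [ 446.3 -107.5  117.4] circ [ 446.3 -108.9] 20.8
f4 2884 mean [ 623.3 -119.   117. ] circ [ 625.3 -120.4] 21.1
37 241.2972972972973 231.94594594594594
[420.8642738  277.01675952  30.        ]
t 10.65 pos [ 446.5 -110.5  177.3] rpy [-3.141 -0.     1.565] w 68.0 F [0.1 0.3 0.4] T [-0.057  0.021 -0.019]
shift cm [38.73 -2.78 -0.26] turn -0.33
```

Call:
arm_command(series=[80, 2.5, -0.2, 0, 0, 80, 6.5, -0.5, 0, 0, 80, 10.6, -0.8, 0, 0, 80, 14.7, -1.1, 0, 0, 80, 18.8, -1.4, 0, 0])

```text
clock: 11.07
eef_pos: [432.7, 79.2, 177.3]
tool_rot: [-3.141, 0.0, 1.565]
force: [0.4, -0.5, 0.7]
width: 68.4
gripper_force: 0.0
```

Call:
arm_command(series=[80, 4.1, -0.3, 0, 0, 80, 8.2, -0.6, 0, 0, 80, 12.3, -0.9, 0, 0, 80, 16.5, -1.1, 0, 0, 80, 19.3, -1.3, 0, 0])

```text
clock: 11.48
eef_pos: [419.7, 275.3, 177.1]
tool_rot: [3.142, -0.001, 1.57]
force: [1.1, 0.3, -0.9]
width: 68.5
gripper_force: 0.0
```

Call:
arm_command(series=[80, 0, 0, 1, 0, 80, 0, 0, 3, 0, 80, 0, 0, 5, 0, 80, 0, 0, 5, 0, 80, 0, 0, 5, 0])

```text
clock: 11.9
eef_pos: [420.1, 269.6, 126.6]
tool_rot: [-3.14, 0.002, 1.566]
force: [-0.0, 0.4, -0.2]
width: 68.4
gripper_force: 0.0
```

```bash
cp wrist.npz w4.npz
python3 - <<'E'
from h import *
e=atz(load('w4'),[[294,195],[313,207]],118);d=e[1]-e[0];print('stripe deg',np.degrees(np.arctan2(d[1],d[0])))
grab('wrist','w5.png')
w=load('wrist');p=w['p'].astype(int);P=cloud(w)
m=(p[...,0]>p[...,1]+50)&(p[...,0]>p[...,2]+50)&(P[...,2]>30)&(P[...,2]<40)
q=P[m];c,r=cv2.minEnclosingCircle(q[:,:2].astype(np.float32));print(len(q),q.mean(0),c,r)
goto(c[0],c[1],8,np.pi/2)
E
```

```text
stripe deg -33.88528981096033
747 [421.54917118 279.01575851  33.47938824] (421.5574645996094, 278.4385986328125) 11.00407600402832
t 11.95 pos [420.9 270.  127.5] rpy [-3.141e+00  1.000e-03  1.566e+00] w 68.4 F [-0.2 -0.1  0.5] T [ 0.012 -0.002  0.022]
shift cm [ 0.85  0.06 11.95] turn -0.27
```

View pics/w5.png

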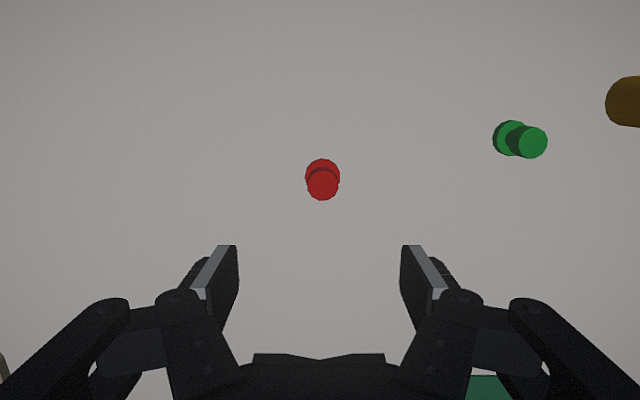

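Foot 2's stripe reads about -34°. The marker head is at (322,184), world (421.5,278.6), and the green marker is well clear of it.

Run:
```python
from h import *
for n,fs in (('w4',('f2','f4')),):
    w=load(n);P=cloud(w);g=w['p'].astype(int).min(2)
    for f in fs:
        x,y=F[f];m=(np.hypot(P[...,0]-x,P[...,1]-y)<17)&(abs(P[...,2]-118)<6)&(g>110)
        v,u=np.nonzero(m);q=atz(w,np.c_[u,v],118)[:,:2];e=np.linalg.eigh(np.cov(q.T))[1][:,1]
        print(f,len(u),np.degrees(np.arctan(e[1]/e[0])))
```

```text
f2 106 -37.106555794359814
f4 80 -3.063299055658349
```

Call:
arm_command(series=[80, 0.4, 0, 2, 0, 80, 0.9, 0.1, 4, 0, 80, 0.9, 0.1, 5, 0, 75, 0.9, 0.1, 5, 0, 70, 0.9, 0.1, 5, 0])

```text
clock: 12.37
eef_pos: [422.0, 279.2, 77.8]
tool_rot: [3.142, 0.0, 1.567]
force: [0.4, -0.4, -0.9]
width: 59.9
gripper_force: 0.0
```

Run:
```python
from h import *
goto(421.5,278.6,8,np.pi/2)
```

```text
t 12.37 pos [422.  279.2  77.8] rpy [3.142 0.    1.567] w 59.9 F [ 0.4 -0.4 -0.9] T [-0.002  0.007 -0.032]
shift cm [-0.06 -0.05  6.98] turn -0.21
```

Foot 2 has turned 34°, or 0.59 rad, which is right. Now to grip the marker.

Call:
arm_command(series=[70, 0, 0, 1.5, 0, 70, 0, 0, 4, 0, 65, 0, 0, 6, 0, 60, 0, 0, 6.9, 0, 50, 0, 0, 6.9, 0])

```text
clock: 12.78
eef_pos: [421.4, 279.0, 7.7]
tool_rot: [-3.14, 0.001, 1.567]
force: [0.5, -0.1, -0.2]
width: 42.8
gripper_force: 0.0
```

Call:
arm_command(series=[40, 0, 0, 0, 0, 32, 0, 0, 0, 0, 28, 0, 0, 0, 0, 26, 0, 0, 0, 0, 25, 0, 0, 0, 0])

```text
clock: 13.2
eef_pos: [422.4, 280.1, 9.3]
tool_rot: [3.14, -0.001, 1.568]
force: [0.5, -0.6, 5.7]
width: 21.6
gripper_force: 8.9
```

Call:
arm_command(series=[24.5, 0, 0, 0, 0, 24.5, 0, 0, 0, 0, 24.5, 0, 0, 0, 0, 24.5, 0, 0, 0, 0, 24.5, 0, 0, 0, 0])

```text
clock: 13.62
eef_pos: [422.5, 280.1, 9.3]
tool_rot: [3.14, -0.001, 1.568]
force: [1.0, 0.1, 7.2]
width: 21.2
gripper_force: 16.2
```

Run:
```python
from h import *
goto(421.5,278.6,8,np.pi/2)
```

```text
t 13.62 pos [422.5 280.1   9.3] rpy [ 3.140e+00 -1.000e-03  1.568e+00] w 21.2 F [1.  0.1 7.2] T [-0.099  0.061 -0.041]
shift cm [-0.15 -0.1   0.13] turn -0.15
```

Call:
arm_command(series=[23.5, 0, 0, 0, 0, 23.5, 0, 0, 0, 0, 23.5, 0, 0, -1, 0, 23.5, 0, 0, -3, 0, 23.5, 0, 0, -6, 0])

```text
clock: 14.03
eef_pos: [420.1, 278.7, 67.9]
tool_rot: [-3.138, 0.002, 1.568]
force: [0.2, 0.1, -0.2]
width: 20.7
gripper_force: 31.4
```

Call:
arm_command(series=[23.5, 0, 0, -3, 0, 23.5, 0, 0, -6, 0, 23.5, 0, 0, -8.5, 0, 23.5, 0, 0, -10, 0, 23.5, 0, 0, -10.5, 0])

```text
clock: 14.45
eef_pos: [422.7, 280.4, 176.4]
tool_rot: [3.138, -0.003, 1.568]
force: [0.8, 0.5, -0.6]
width: 20.9
gripper_force: 31.4
```

Run:
```python
from h import *
goto(446.4,-107.8,175,np.pi/2);print(monitor.read_state()['gripper_force'])
```

```text
t 14.45 pos [422.7 280.4 176.4] rpy [ 3.138e+00 -3.000e-03  1.568e+00] w 20.9 F [ 0.8  0.5 -0.6] T [0.007 0.03  0.022]
shift cm [-3.881e+01  2.470e+00  3.000e-02] turn -0.15
31.39247953891754
```

Held at 31 N. Carrying it to foot 2.

Call:
arm_command(series=[23.5, -2, 0.2, 0, 0, 23.5, -5, 0.4, 0, 0, 23.5, -9, 0.6, 0, 0, 23.5, -13, 0.9, 0, 0, 23.5, -17, 1.1, 0, 0])

```text
clock: 14.87
eef_pos: [431.4, 108.2, 172.9]
tool_rot: [-3.14, 0.0, 1.57]
force: [0.9, -0.8, 0.7]
width: 20.5
gripper_force: 31.4
```

Call:
arm_command(series=[23.5, -4, 0.3, 0, 0, 23.5, -8, 0.6, 0, 0, 23.5, -12, 0.8, 0, 0, 23.5, -15, 1, 0, 0, 23.5, -18, 1.2, 0, 0])

```text
clock: 15.28
eef_pos: [442.8, -72.4, 172.9]
tool_rot: [-3.14, -0.0, 1.567]
force: [0.4, 0.6, -0.8]
width: 20.3
gripper_force: 31.4
```

Call:
arm_command(series=[23.5, -1.5, 0.1, 0, 0, 23.5, -2.7, 0.2, 0, 0, 23.5, -3.6, 0.2, 0, 0, 23.5, -3.7, 0.2, 0, 0, 23.5, -3.7, 0.2, 0, 0])

```text
clock: 15.7
eef_pos: [445.2, -107.2, 173.0]
tool_rot: [-3.141, -0.0, 1.568]
force: [0.0, 0.7, -1.0]
width: 20.9
gripper_force: 31.4
```

Call:
arm_command(series=[23.5, 0, 0, 0, 0, 23.5, 0, 0, 0, 0, 23.5, 0, 0, 0, 0, 23.5, 0, 0, 0, 0, 23.5, 0, 0, 0, 0])

```text
clock: 16.12
eef_pos: [445.7, -106.9, 173.3]
tool_rot: [-3.142, -0.0, 1.569]
force: [-0.6, -0.6, -0.7]
width: 20.9
gripper_force: 31.4
```

Run:
```python
from h import *
grab('wrist','w6.png')
goto(446.4,-107.8,130,np.pi/2)
w=load('wrist');p=w['p'].astype(int);P=cloud(w)
m=(p[...,0]>p[...,1]+50)&(p[...,0]>p[...,2]+50)&(P[...,2]>150)
q=P[m];print(len(q),q.mean(0),np.percentile(q,[2,50,98],axis=0).round(1))
```

```text
t 16.17 pos [ 445.8 -107.   173.3] rpy [ 3.142 -0.     1.569] w 20.6 F [-0.1 -0.  -0.1] T [ 0.011 -0.045  0.049]
shift cm [-0.08  0.06  4.33] turn -0.11
4037 [ 444.88863234 -103.98267631  189.27840994] [[ 435.  -117.   166.6]
 [ 445.  -102.7  196.6]
 [ 454.7  -95.7  198.5]]
```

View pics/w6.png

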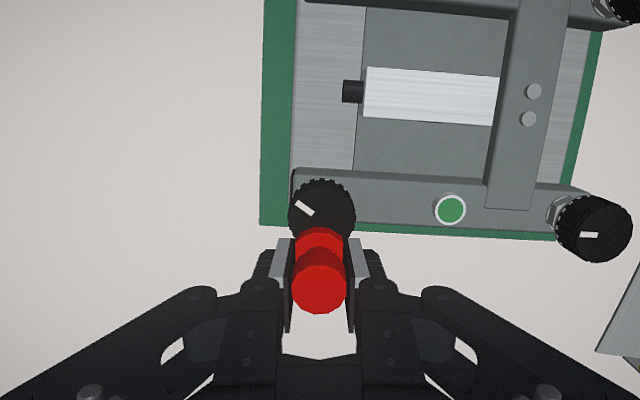

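The marker is held upright, with its head at (320,287). Lower it onto foot 2's sole.

Call:
arm_command(series=[23.5, -0.2, 0.1, 1, 0, 23.5, -0.2, 0.1, 2.5, 0, 23.5, -0.2, 0.1, 3.7, 0, 23.5, -0.2, 0.1, 4.2, 0, 23.5, -0.2, 0.1, 4.2, 0])

```text
clock: 16.58
eef_pos: [445.7, -109.3, 129.9]
tool_rot: [-3.139, -0.0, 1.568]
force: [-0.3, 0.7, -0.2]
width: 20.4
gripper_force: 31.4
```

Call:
arm_command(series=[23.5, 0, 0, 0.1, 0, 23.5, 0, 0, 0.2, 0, 23.5, 0, 0, 0.3, 0, 23.5, 0, 0, 0.3, 0, 23.5, 0, 0, 0.3, 0])

```text
clock: 17.0
eef_pos: [446.9, -109.4, 128.6]
tool_rot: [3.141, 0.0, 1.568]
force: [0.5, -0.3, 0.2]
width: 21.1
gripper_force: 31.4
```

Run:
```python
from h import *
goto(446.4,-108.8,127,np.pi/2)
```

```text
t 17.0 pos [ 446.9 -109.4  128.6] rpy [3.141 0.    1.568] w 21.1 F [ 0.5 -0.3  0.2] T [-0.026  0.055  0.019]
shift cm [ 0.06 -0.05  0.16] turn -0.15
```

Call:
arm_command(series=[23.5, 0, 0, 0.05, 0, 23.5, 0, 0, 0.1, 0, 23.5, 0, 0, 0.15, 0, 23.5, 0, 0, 0.15, 0, 23.5, 0, 0, 0.15, 0])

```text
clock: 17.42
eef_pos: [446.9, -109.4, 127.3]
tool_rot: [3.141, -0.0, 1.568]
force: [-0.7, 0.8, 5.3]
width: 20.9
gripper_force: 32.0
```

Run:
```python
from h import *
goto(446.4,-108.8,127,np.pi/2)
```

```text
t 17.42 pos [ 446.9 -109.4  127.3] rpy [ 3.141 -0.     1.568] w 20.9 F [-0.7  0.8  5.3] T [0.045 0.179 0.059]
shift cm [ 0.06 -0.05  0.03] turn -0.15
```

Contact at 5 N. Release slowly, then lift.

Call:
arm_command(series=[25, 0, 0, 0, 0, 26, 0, 0, 0, 0, 28, 0, 0, 0, 0, 32, 0, 0, 0, 0, 40, 0, 0, 0, 0])

```text
clock: 17.83
eef_pos: [446.6, -109.4, 126.7]
tool_rot: [-3.141, 0.0, 1.568]
force: [-0.2, 0.8, -0.4]
width: 34.4
gripper_force: 0.0
```

Call:
arm_command(series=[55, 0, 0, 0, 0, 65, 0, 0, 0, 0, 70, 0, 0, -0.5, 0, 70, 0, 0, -2, 0, 70, 0, 0, -3.5, 0])

```text
clock: 18.25
eef_pos: [446.1, -109.4, 162.0]
tool_rot: [-3.14, -0.0, 1.568]
force: [0.5, -0.1, -0.1]
width: 60.1
gripper_force: 0.0
```

Call:
arm_command(series=[70, 0, 0, -1.5, 0, 70, 0, 0, -3.5, 0, 70, 0, 0, -5, 0, 70, 0, 0, -5, 0, 70, 0, 0, -5, 0])

```text
clock: 18.67
eef_pos: [447.2, -109.4, 212.6]
tool_rot: [3.14, 0.0, 1.568]
force: [0.2, -0.7, -0.5]
width: 60.0
gripper_force: 0.0
```

Run:
```python
from h import *
viewer.get_image('top');grab('wrist','w7.png');goto(446.4,-108.8,127,np.pi/2)
w=load('wrist');p=w['p'].astype(int);P=cloud(w)
r=(p[...,0]>p[...,1]+50)&(p[...,0]>p[...,2]+50);q=P[r&(P[...,2]>148)]
c,R=cv2.minEnclosingCircle(q[:,:2].astype(np.float32));print(len(q),q.mean(0),c,R)
```

```text
t 18.77 pos [ 446.2 -109.1  211.4] rpy [-3.141 -0.     1.568] w 60.0 F [-0.9  0.4  0. ] T [-0.041  0.01   0.032]
shift cm [0.03 0.03 8.44] turn -0.14
971 [ 445.88044417 -109.16638189  154.53935551] (447.439208984375, -80.68138885498047) 40.707000732421875
```

View pics/w7.png

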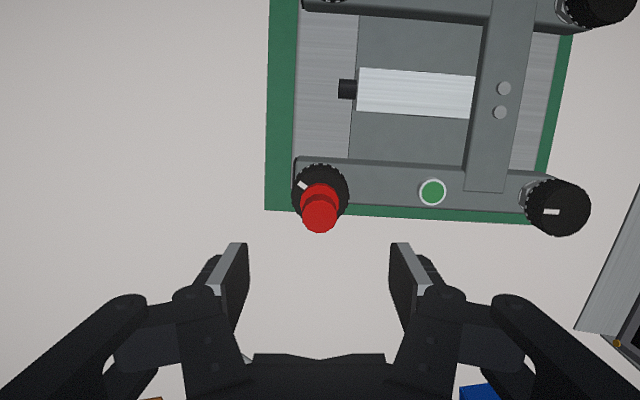

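The marker stands upright on foot 2, with its base at (320,200). Its top centre measures about (446,-109), against a sole middle of (446.4,-108.8). Handing in.

```bash
python3 -c "
from h import *
print(workorder.finish_job())"
```

```text
the job is handed in; nothing more can be done
None
```

The loose foot was foot 2 (near right). I screwed it in about 0.59 rad until firm at 0.49 N m, and the red marker stands upright within about 1 mm of the middle of its sole. I tried foot 1 and it was tight; I didn't touch feet 3 and 4. The job was handed in after about 19 s, and no verdict was shown.

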